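# Draw the support rod of a mannequin foot out to its band

### The arm

A 7-joint arm with a two-finger parallel gripper is mounted at the origin on the work surface. World frame = base frame: x ahead of the robot, y to its left, z up, the work surface at z = 0. Lengths are in m, angles in rad, forces in N, time in s.
With the tool pointing down it reaches from about 0.35 to 0.9 m from the base axis. Payload 8.1 kg.
Tool frame: the origin (TCP) lies at the very end of the fingers, on their centre line; the grasp point (between the pads) lies 19 mm behind it; z points along the fingers, y is the direction in which the jaws open and shut (so a half turn about z gives the same grasp; the last joint's range is limited). The gripper opens to 92 mm and grips with 3 to 60 N. Pads are 19 mm wide; open, the fingers measure 130 mm over their backs; the gripper's body (75 mm by 190 mm) begins 47 mm behind the grasp point.
Start: joints at [1.103, 0.434, 0.025, 1.573, -0.012, 1.134, -0.075], TCP at [0.223, -0.584, 0.227] pointing down, gripper open.
Joint ranges: [-2.62, 2.62], [-0.44, 2.09], [-1.27, 1.32], [0.08, 2.57], [-1.32, 4.46], [0.12, 2], [-2.74, 2.74]. Speed limits (rad/s): [2.22, 2.22, 3.01, 3.01, 3.14, 3.14, 3.14].

### API

Orientations are given as a rotation vector (axis times angle).
In Python, from cell import observe, get_image, sign_off gives the robot as it stands.
- The arm moves only by the tool arm_command, never from a script. Its argument "deltas" is a list of rows, each an object with "xyz": the shift along the tool's x, y, z in cm, a list of three; "turn": the turn about the tool's z in degrees; "jaw": the closure in counts, from 0 (fully open) to 255 (shut). A call has 1 to 5 rows; each row is the pose to reach, as a shift and turn from the pose measured when the call began, along the tool's axes at that moment; what a row does not reach only later rows make up. A row lasts 1/12 s, in which the tool goes at most 41.7 mm and 7.16 degrees, less where a joint would pass 70% of its speed; a pose out of reach is approached as far as the arm can. A call with a gripper value outside its range is refused whole. The fingers move at their own pace and stop on an object; "force" is the grip in N (left out, the last holds). Time passes only in rows, so rows that repeat a pose let the fingers close. It gives the time, the measured TCP pose, the force and the opening at its end, in the units of the state.
- observe(): the state, without advancing time (a new reading comes with each control period).
- get_image(name): name is "side" or "top" or "wrist"; returns a dict with "frame" (384x512x3 uint8, red, green, blue), "depth" (384x512 float32, m along the optical axis (not along the pixel's ray), 0 where there is no reading), "camera_matrix" (3x3 intrinsics, pixels), "cam_to_world" (4x4, takes a point from camera to world coordinates). Camera axes: x right, y up, looking along -z (the intrinsics and any distortion apply to the point x, -y, -z); pixel columns grow to the right and rows downward; lengths in m; the calibration is good to about 2 mm. A picture is of the moment at which its call begins.
- sign_off(): hands the job in, once; it reports no verdict.
The state is a dict: "clock": time; "joints": joint angles; "dq": joint speeds; "joint_efforts": joint torques, N m; "position": TCP position; "ee_rot": TCP orientation; "force": force on the tool from outside, world axes, zero at the start; "ft_torque": the same for the moment, N m; "width": opening from 0.0 (shut) to 1.0 (fully open).
Only numpy, scipy, OpenCV 4.12 (cv2) and the standard library are available. Lean on these libraries where they do the work, as an engineer would, in place of code of your own. Each camera call takes 0.05 s, during which the arm holds its last target.

### The job

Turn the black keeper dial from its red mark to the green mark in the middle, which frees the steel support rod of the white mannequin foot. Then take the rod by its grip and pull it gently straight up, without binding it in the ankle, until the whole orange band shows above the ankle while the red band below it is still hidden, and finish while holding it still at that height, so that the band can be inspected. Leave the dial at green and everything else on the bench where it is.

Things in the scene. Friction and masses are not known exactly. Their poses are not given: they have to be found in the camera images.
- jig: Blue plate (270 x 210 x 12 mm) fixed to the bench, carrying a white mannequin foot and a dial on a post. Origin on the bench surface; +x from heel to toes, +y from foot to dial, z up. Dial axis at y = +47.5, rod axis at y = -47.5 mm. The ankle is a round stump, 74 mm wide, flat top 95 mm above the bench; toes reach 186 mm in +x, heel 62 mm in -x.
- bore (a point): Centre of the bore's mouth on the flat ankle top, 95 mm above the bench. The vertical bore is 17 mm wide and 83 mm deep; the rod's shank is 16 mm wide, so it has 0.5 mm of play all round. Nothing but its weight and any binding keeps it down.
- rod: Loose round steel rod standing in the bore, 0.2 to 0.43 kg, z axis up. Origin: underside of its dark collar (40 mm wide, 6 thick), which starts resting on the ankle top. Above: aluminium grip, 20 mm wide, up to 75 mm above the origin. Below: 16 mm shank, 80 mm long, in the bore, with an orange band 25 to 35 mm and a red band 52 to 60 mm below the origin.
- rod_grip (a point): Point on the rod's axis at which to grip it: 55 mm above the rod's origin, so 150 mm above the bench at the start; 20 mm of the grip are above it. Raising the rod 35 mm brings out all of the orange band; at 52 mm the red one begins to show.
- dial (a joint): Angle of the black keeper dial, rad, positive counter-clockwise seen from above. Detents: 0 (red mark, the start), 0.7 (green mark), 1.4 (other red mark); the red ones are end stops. Left within 0.25 rad of a mark it snaps to it. Turning takes up to 0.07 N m.
- dial_grip (a point): On the dial's axis at the height to grip: 134 mm above the bench, 95 mm from the rod's axis. The grip is an upright black bar, 46 long, 14 wide, 112 to 146 mm above the bench, a white pointer on one half. The point's x axis lies along the bar; at joint 0.7 that is the jig's x, the pointer towards the toes, on the green mark.
- tongue (a point): End of the steel tongue that blocks the rod at the start, on its upper face, 109 mm above the bench, 82 mm from the dial's axis. The dial carries two such flat tongues (28 mm wide, 6 thick); at each red mark one lies 2 mm above the rod's collar, at the green mark neither does.
- brush: Flat brush with a red handle, 200 long, lying beside the jig. A bystander: leave it alone. Origin near its middle, on the bench.
- sanding_block: Brown cork sanding block, 100 x 60 x 35 mm, lying beside the foot. A bystander: leave it alone. Origin at the centre of its underside.
- filler_pot: Open white pot, 150 across, 85 high, in mm. A bystander: leave it alone. Origin at the centre of its underside.
- paint_can: Closed can with a blue label, 80 across, 100 high, in mm. A bystander: leave it alone. Origin at the centre of its underside.
- screwdriver: Screwdriver with a yellow handle, lying flat. A bystander: leave it alone. Origin near its middle, on the bench.
- jar: Jar with a yellow label and grey cap, 66 across, 110 high, in mm. A bystander: leave it alone. Origin at the centre of its underside.

How it is judged:
On the way, in this order (a step that is already met when the one before it is completed fails the run):
1. the dial stands at the green mark (within 0.15 rad) while the rod is still down (value of joint dial between 0.55 and 0.85 rad and z of rod in the frame of jig below 0.105 m), for 0.2 s.
2. with the dial at green, the rod is drawn up until the whole orange band shows (value of joint dial between 0.55 and 0.85 rad and z of rod in the frame of jig between 0.129 and 0.1475 m), for 0.2 s.
At the end, for the whole second after the job is handed in: Fingers hold the rod (over 2 N), still; its collar is 34 to 52.5 mm above the ankle top (orange band out, red hidden); it is upright within 0.06 rad, within 6 mm of the bore's axis, and presses on the jig with less than 12 N; the dial is within 0.15 rad of green (all of step 2 and horizontal distance between rod and bore below 0.006 m and angle between rod's own z axis and vertical below 0.06 rad and contact force between the fingers and rod above 2 N and contact force between rod and jig below 12 N and linear speed of rod below 0.01 m/s); the arm keeps its last pose, push and grip.
It fails at once if the rod is forced: pressed against the bore or the keeper with more than 35 N (contact force between rod and jig above 35 N).
It fails at once if the rod is drawn out past its red band (z of rod in the frame of jig above 0.157 m).
It fails at once if a bystander (brush, sanding block, pot, can, screwdriver, jar) is moved by more than 30 mm (distance of any of brush, sanding_block, filler_pot, paint_can, screwdriver, jar from where it was at the start of the episode above 0.03 m).
It also fails if it takes over 48 s, if anything falls off the work surface, if the arm or the gripper's body presses on something with over 40 N, if the wrist force passes 120 N, or if a joint passes its speed limit or range.

## Working session

There is one attempt and no reset: what is moved stays moved. The work goes in short steps, Python scripts to look and compute and a tool call to move; the robot and the scene stay as the last step left them, time stands still between calls to the robot, and variables do not carry over. Pictures are saved under pics/ and viewed, and the job is handed in when it is done.

Besides the shell and the picture viewer there is one more tool, called after ">>>" by a JSON object that holds its "op" and its "data". arm_command: Moves the arm, as the interface text tells. Its arguments: {"type":"object","properties":{"deltas":{"type":"array","items":{"type":"object","properties":{"xyz":{"type":"array","items":{"type":"number"}},"turn":{"type":"number"},"jaw":{"type":"number"}}}},"force":{"type":"number"}},"required":["deltas"]}

```bash
mkdir -p pics; ls
cat > h.py <<'E'
import numpy as np, cv2
from cell import observe, get_image, sign_off
def save(im,fn,crop=None,s=1):
    f=im["frame"][:,:,::-1]
    if crop: f=f[crop[1]:crop[3],crop[0]:crop[2]]
    if s!=1: f=cv2.resize(f,None,fx=s,fy=s,interpolation=cv2.INTER_CUBIC)
    cv2.imwrite("pics/"+fn,f)
def pt(im,u,v,d=None):
    K=im["camera_matrix"]; 
    if d is None: d=float(im["depth"][int(v),int(u)])
    x=(u-K[0,2])/K[0,0]*d; y=(v-K[1,2])/K[1,1]*d
    return (im["cam_to_world"]@np.array([x,-y,-d,1]))[:3]
def ptz(im,u,v,z):
    a=pt(im,u,v,1.0); o=im["cam_to_world"][:3,3]; r=a-o
    return o+r*(z-o[2])/r[2]
E
python3 - <<'E'
from h import *
import pickle
print(observe())
d={}
for n in ("top","side","wrist"):
    d[n]=get_image(n); save(d[n],n+"0.png"); print(n,d[n]["cam_to_world"].round(3).tolist(),d[n]["camera_matrix"].round(1).tolist())
pickle.dump(d,open("im0.pkl","wb"))
E
```

```text
pics
{'clock': 0.0, 'joints': array([ 1.10340846,  0.43526476,  0.02492998,  1.57411385, -0.01158645,
        1.13397452, -0.07507595]), 'dq': array([-1.60832165e-05, -7.66348211e-04,  1.01366074e-03, -1.20266787e-03,
       -6.93777682e-05,  1.45763868e-03,  3.47460725e-04]), 'joint_efforts': array([ 1.96564863e-03, -6.67851591e+01,  9.85987298e-01, -3.14454424e+01,
       -6.05346495e-02,  4.29122290e-02,  1.21552316e-04]), 'position': array([ 0.2227503 , -0.58340552,  0.22591203]), 'ee_rot': array([-3.08794960e+00, -5.69551298e-01,  6.76816496e-04]), 'force': array([ 0.45017001, -0.03178407, -0.17434812]), 'ft_torque': array([ 0.0224643 , -0.03220462,  0.01118908]), 'width': 1.0038728433505777}
top [[-0.024, 0.985, -0.173, 0.315], [-0.999, -0.029, -0.023, -0.053], [-0.027, 0.172, 0.985, 1.318], [0.0, 0.0, 0.0, 1.0]] [[376.8, 0.0, 260.3], [0.0, 376.8, 187.1], [0.0, 0.0, 1.0]]
side [[0.871, 0.359, -0.337, -0.074], [-0.492, 0.617, -0.615, -1.104], [-0.013, 0.701, 0.713, 1.365], [0.0, 0.0, 0.0, 1.0]] [[458.3, 0.0, 256.9], [0.0, 458.3, 192.6], [0.0, 0.0, 1.0]]
wrist [[0.357, 0.89, 0.283, 0.299], [-0.934, 0.341, 0.108, -0.555], [-0.0, -0.303, 0.953, 0.385], [0.0, 0.0, 0.0, 1.0]] [[280.4, 0.0, 255.1], [0.0, 280.4, 186.4], [0.0, 0.0, 1.0]]
```

View pics/top0.png

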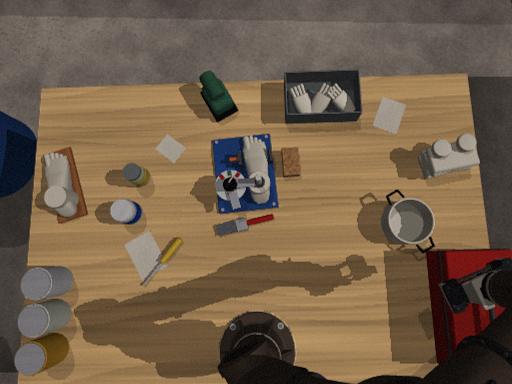

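View pics/side0.png

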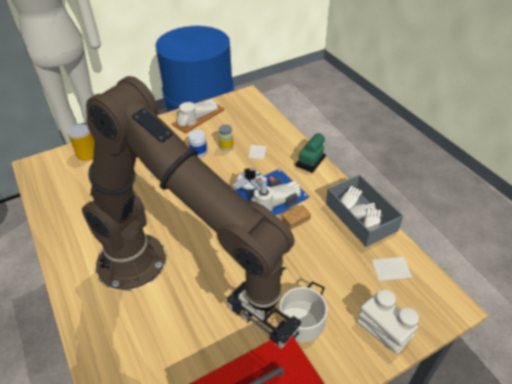

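Run:
```python
from h import *
import pickle
d=pickle.load(open("im0.pkl","rb"))
save(d["top"],"top0c.png",(200,125,310,240),6.5)
save(d["side"],"side0c.png",(220,155,325,240),7)
```

```text
(no output)
```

View pics/top0c.png

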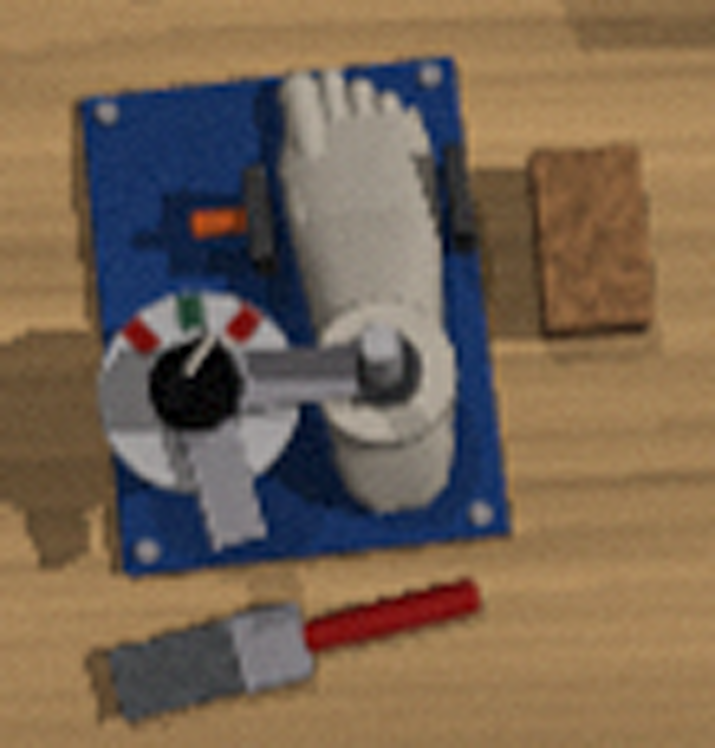

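View pics/side0c.png

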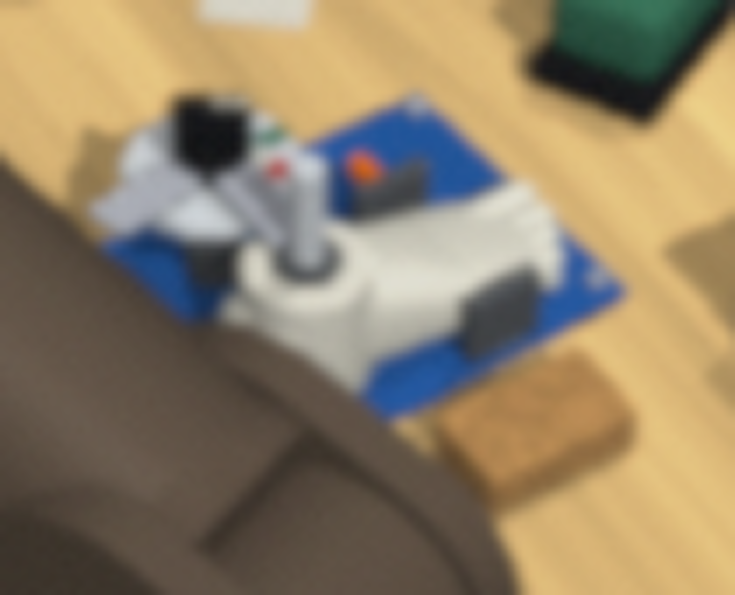

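Run:
```python
from h import *
import pickle
d=pickle.load(open("im0.pkl","rb"));t=d["top"]
f=lambda a,b:(200+(a+.5)/6.5-.5,125+(b+.5)/6.5-.5)
for n,a,b,z in [("c1",82,100,.012),("c2",455,58,.012),("c3",508,535,.012),("c4",128,575,.012),("rodtop",380,340,.17),("dial",195,385,.146),("collar",388,370,.101)]:
    u,v=f(a,b); print(n,(u,v),ptz(t,u,v,z).round(4),pt(t,u,v).round(4))
s=d["side"]
print(pt(s,220+305/7,155+160/7), ptz(s,220+308/7,155+165/7,.17))
```

```text
c1 (212.19230769230768, 139.96153846153845) [0.7215 0.1464 0.012 ] [ 0.7266  0.1489 -0.0042]
c2 (269.5769230769231, 133.5) [ 0.739  -0.0612  0.012 ] [ 0.7436 -0.0613 -0.0022]
c3 (277.7307692307692, 206.8846153846154) [ 0.4721 -0.0821  0.012 ] [ 0.4721 -0.0821  0.0125]
c4 (219.26923076923077, 213.03846153846155) [0.4561 0.1222 0.012 ] [0.4563 0.1224 0.0106]
rodtop (258.03846153846155, 176.8846153846154) [ 0.5486 -0.0205  0.17  ] [ 0.5488 -0.0204  0.1689]
dial (229.57692307692307, 183.80769230769232) [0.5337 0.071  0.146 ] [0.5336 0.0709 0.1469]
collar (259.2692307692308, 181.5) [ 0.547  -0.0222  0.101 ] [ 0.5362 -0.0236  0.1576]
[ 0.54896264 -0.02078323  0.17287988] [ 0.54991166 -0.02235595  0.17      ]
```

>>> {"op": "arm_command", "data": {"deltas": [{"xyz": [2,-1.7,-1.5]},{"xyz": [5,-4.3,-3.5]},{"xyz": [8,-6.8,-5]},{"xyz": [11,-9.4,-6.5]},{"xyz": [14,-12,-8]}]}}

```text
schema error: expected keys xyz, turn, jaw
```

>>> {"op": "arm_command", "data": {"deltas": [{"xyz": [3,-2.6,-0.5]},{"xyz": [6,-5.2,-1]},{"xyz": [9,-7.8,-1.5]},{"xyz": [12,-10.4,-2]},{"xyz": [15,-13,-2.5]}]}}

```text
schema error: expected keys xyz, turn, jaw
```

>>> {"op": "arm_command", "data": {"deltas": [{"xyz": [2,-1.7,-1.5],"turn": 0,"jaw": 0},{"xyz": [5,-4.3,-3.5],"turn": 0,"jaw": 0},{"xyz": [8,-6.8,-5],"turn": 0,"jaw": 0},{"xyz": [11,-9.4,-6.5],"turn": 0,"jaw": 0},{"xyz": [14,-12,-8],"turn": 0,"jaw": 0}]}}

```text
clock: 0.57
position: [0.3092, -0.4235, 0.3051]
ee_rot: [-3.088, -0.569, 0.001]
force: [1.3, 0.2, -1.3]
width: 0.999
```

>>> {"op": "arm_command", "data": {"deltas": [{"xyz": [3,-2.6,-0.5],"turn": 0,"jaw": 0},{"xyz": [6,-5.2,-1],"turn": 0,"jaw": 0},{"xyz": [9,-7.8,-1.5],"turn": 0,"jaw": 0},{"xyz": [12,-10.4,-2],"turn": 0,"jaw": 0},{"xyz": [15,-13,-2.5],"turn": 0,"jaw": 0}]}}

```text
clock: 0.98
position: [0.4034, -0.2467, 0.3306]
ee_rot: [-3.088, -0.569, 0.001]
force: [0.4, -1.2, 1.0]
width: 1.001
```

>>> {"op": "arm_command", "data": {"deltas": [{"xyz": [3,-2.5,-0.5],"turn": -7,"jaw": 0},{"xyz": [6,-5,-1],"turn": -14,"jaw": 0},{"xyz": [9,-7.5,-1.5],"turn": -21,"jaw": 0},{"xyz": [12,-10,-2],"turn": -28,"jaw": 0},{"xyz": [15,-12.5,-2.5],"turn": -35,"jaw": 0}]}}

```text
clock: 1.4
position: [0.4994, -0.0747, 0.356]
ee_rot: [-2.77, -1.479, 0.0]
force: [0.9, 0.0, 0.3]
width: 0.997
```

```bash
cat >> h.py <<'E'
from scipy.spatial.transform import Rotation as R
def yaw(s):
    m=R.from_rotvec(s["ee_rot"]).as_matrix(); return np.arctan2(m[1,0],m[0,0])
def go(x,y,z,yw=None):
    s=observe(); m=R.from_rotvec(s["ee_rot"]).as_matrix()
    print("t",round(s["clock"],2),"pos",s["position"].round(4),"yaw",round(yaw(s),3),"tilt",np.degrees(np.arccos(-m[2,2])).round(2),"j",s["joints"].round(2))
    print("cm",(100*m.T@(np.array([x,y,z])-s["position"])).round(2), "turn", None if yw is None else np.degrees(-(yw-yaw(s))).round(1))
E
python3 -c "
from h import *
go(.56,.03,.36,2.53)"
```

```text
t 1.4 pos [ 0.4994 -0.0747  0.356 ] yaw 0.981 tilt 0.06 j [ 0.38  0.19 -0.4   1.62  0.07  1.35 -0.62]
cm [12.07 -0.79 -0.4 ] turn -88.8
```

>>> {"op": "arm_command", "data": {"deltas": [{"xyz": [3,-0.2,0],"turn": -7,"jaw": 0},{"xyz": [6,-0.4,0],"turn": -14,"jaw": 0},{"xyz": [9,-0.6,0],"turn": -21,"jaw": 0},{"xyz": [12,-0.8,-0.4],"turn": -28,"jaw": 0},{"xyz": [12,-0.8,-0.4],"turn": -35,"jaw": 0}]}}

```text
clock: 1.82
position: [0.5608, 0.0359, 0.3599]
ee_rot: [-2.181, -2.256, -0.005]
force: [-1.8, 0.6, 0.0]
width: 1.004
```

>>> {"op": "arm_command", "data": {"deltas": [{"xyz": [0,0,0],"turn": -7,"jaw": 0},{"xyz": [0,0,0],"turn": -14,"jaw": 0},{"xyz": [0,0,0],"turn": -21,"jaw": 0},{"xyz": [0,0,0],"turn": -28,"jaw": 0},{"xyz": [0,0,0],"turn": -35,"jaw": 0}]}}

```text
clock: 2.23
position: [0.5606, 0.0359, 0.3596]
ee_rot: [-1.393, -2.813, -0.006]
force: [-0.2, -0.1, -0.3]
width: 1.003
```

```bash
python3 -c "
from h import *
go(.56,.03,.36,2.53)
import pickle
w=get_image('wrist');save(w,'w1.png');pickle.dump(w,open('w1.pkl','wb'))"
```

```text
t 2.23 pos [0.5606 0.0359 0.3596] yaw 2.222 tilt 0.27 j [ 0.32  0.33 -0.66  1.47  0.2   1.41  0.31]
cm [-0.43 -0.41 -0.04] turn -17.6
```

View pics/w1.png

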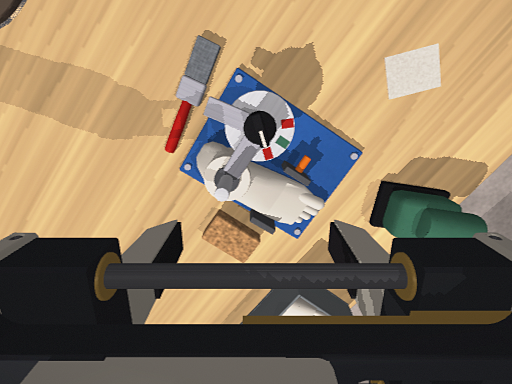

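```bash
python3 -c "
from h import *
import pickle
w=pickle.load(open('w1.pkl','rb'));save(w,'w1c.png',(175,60,370,245),4)"
```

```text
(no output)
```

View pics/w1c.png

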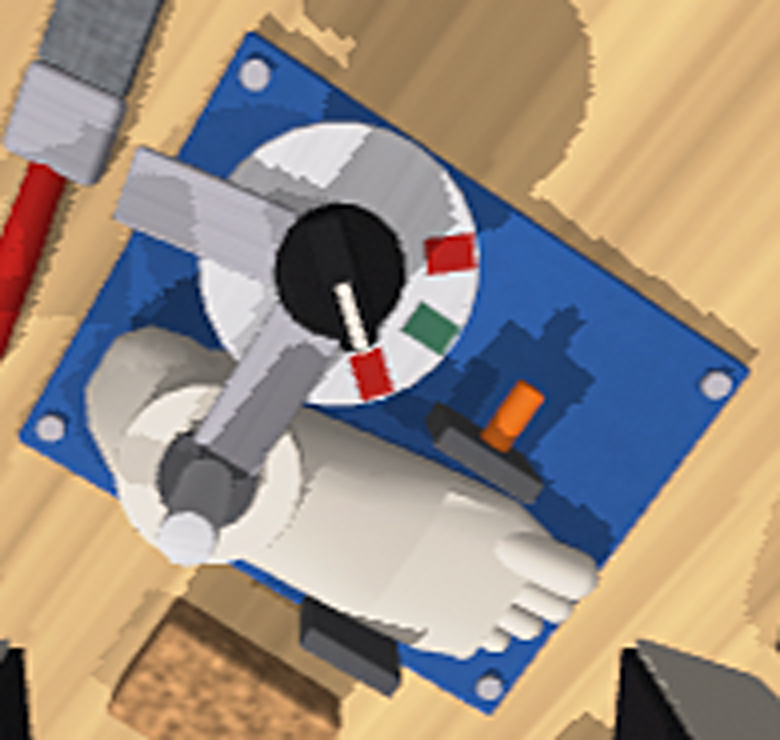

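Run:
```python
from h import *
import pickle
w=pickle.load(open("w1.pkl","rb"))
f=lambda a,b:(175+(a+.5)/4-.5,60+(b+.5)/4-.5)
for n,a,b,z in [("c4",250,33,.012),("c1",748,370,.012),("c2",490,712,.012),("c3",22,437,.012),("rodtop",188,538,.17),("dialdisc",340,275,.112),("ptr in",343,287,.146),("ptr out",360,347,.146),("far end",333,215,.146),("collar",208,480,.101),("ankle",215,473,.095),("green",430,328,.1),("dialbase",339,263,.1),("tongueend",228,455,.109)]:
    u,v=f(a,b); print(n,ptz(w,u,v,z).round(4),pt(w,u,v).round(4))
# fine depth map around dial
import numpy as np
K=w["camera_matrix"];v,u=np.mgrid[100:160,235:290];d=w["depth"][100:160,235:290]
P=np.stack([(u-K[0,2])/K[0,0]*d,-(v-K[1,2])/K[1,1]*d,-d,np.ones_like(d)],-1)@w["cam_to_world"].T
m=(P[...,2]>.138)&(P[...,2]<.152)
Q=P[m][:,:2];print(m.sum(),np.median(P[m][:,2]),cv2.minAreaRect((Q*1000).astype(np.float32)),Q.mean(0))
v,u=np.mgrid[160:215,200:250];d=w["depth"][160:215,200:250]
P=np.stack([(u-K[0,2])/K[0,0]*d,-(v-K[1,2])/K[1,1]*d,-d,np.ones_like(d)],-1)@w["cam_to_world"].T
m=P[...,2]>.163
Q=P[m][:,:2];print(m.sum(),P[m][:,2].max(),cv2.minAreaRect((Q*1000).astype(np.float32)),Q.mean(0))
```

```text
c4 [0.4578 0.1213 0.012 ] [0.4567 0.1218 0.0014]
c1 [0.7229 0.1444 0.012 ] [0.7228 0.1444 0.0123]
c2 [ 0.7407 -0.0605  0.012 ] [ 0.7391 -0.0593  0.0156]
c3 [ 0.4762 -0.0831  0.012 ] [ 0.4763 -0.0829  0.0126]
rodtop [ 0.5488 -0.0217  0.17  ] [ 0.5489 -0.0218  0.1697]
dialdisc [0.541  0.0722 0.112 ] [0.5384 0.0746 0.1471]
ptr in [0.5416 0.0721 0.146 ] [0.5413 0.0723 0.1493]
ptr out [0.5582 0.0598 0.146 ] [0.5579 0.06   0.148 ]
far end [0.525  0.0883 0.146 ] [0.525  0.0882 0.1454]
collar [ 0.5489 -0.0217  0.101 ] [ 0.5462 -0.0132  0.1299]
ankle [ 0.55   -0.0194  0.095 ] [ 0.5479 -0.0131  0.1174]
green [0.5805 0.0763 0.1   ] [0.5805 0.0763 0.1   ]
dialbase [0.539  0.0745 0.1   ] [0.5358 0.0775 0.147 ]
tongueend [ 0.5484 -0.0067  0.109 ] [ 0.5484 -0.0067  0.1093]
371 0.14720099167916423 ((540.7902221679688, 73.00408172607422), (13.919620513916016, 46.0556526184082), 55.2442512512207) [0.54013978 0.07350224]
202 0.5193223198563734 ((526.8818969726562, 33.54444885253906), (18.959117889404297, 136.60519409179688), 21.85676383972168) [ 0.54610561 -0.01300299]
```

>>> {"op": "arm_command", "data": {"deltas": [{"xyz": [0,0,1],"turn": -7,"jaw": 110},{"xyz": [0.5,0.5,4],"turn": -14,"jaw": 110},{"xyz": [1,1,7],"turn": -17.7,"jaw": 110},{"xyz": [1.5,1.5,10],"turn": -17.7,"jaw": 110},{"xyz": [1.5,1.5,12],"turn": -17.7,"jaw": 110}]}}

```text
clock: 2.7
position: [0.5619, 0.0583, 0.2369]
ee_rot: [-0.932, -2.995, -0.006]
force: [-0.0, 0.1, 0.2]
width: 0.687
```

```bash
python3 -c "
from h import *
go(.541,.073,.118,2.53);print(observe()['width'])"
```

```text
t 2.7 pos [0.5619 0.0583 0.2369] yaw 2.538 tilt 0.36 j [ 0.31  0.42 -0.71  1.66  0.29  1.17  0.5 ]
cm [ 2.48  0.   11.9 ] turn 0.5
0.6874326998340509
```

>>> {"op": "arm_command", "data": {"deltas": [{"xyz": [1.5,0,1],"turn": 0.5,"jaw": 110},{"xyz": [2.5,0,3],"turn": 0.5,"jaw": 110},{"xyz": [2.5,0,5],"turn": 0.5,"jaw": 110},{"xyz": [2.5,0,6.5],"turn": 0.5,"jaw": 110},{"xyz": [2.5,0,6.5],"turn": 0.5,"jaw": 110}]}}

```text
clock: 3.12
position: [0.5391, 0.072, 0.1691]
ee_rot: [-0.947, -2.985, -0.002]
force: [-0.7, -1.4, 0.2]
width: 0.572
```

```bash
python3 -c "
from h import *
w=get_image('wrist');save(w,'w2.png')
go(.541,.073,.118,2.53);print(observe()['width'])"
```

```text
t 3.17 pos [0.54   0.0724 0.1708] yaw 2.528 tilt 0.47 j [ 0.28  0.46 -0.69  1.79  0.33  1.02  0.41]
cm [-0.09  0.11  5.28] turn -0.1
0.5682963791025217
```

View pics/w2.png

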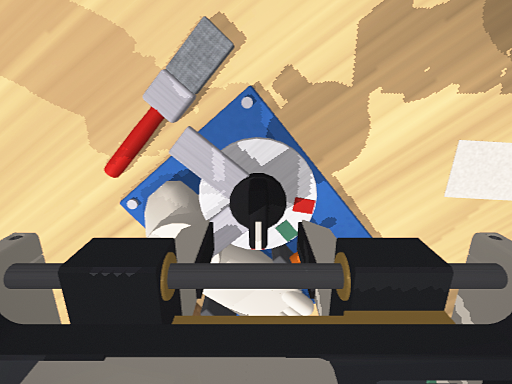

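>>> {"op": "arm_command", "data": {"deltas": [{"xyz": [-0.1,0.1,2],"turn": 0,"jaw": 110},{"xyz": [-0.1,0.1,3.6],"turn": 0,"jaw": 110},{"xyz": [-0.1,0.1,5],"turn": 0,"jaw": 110},{"xyz": [-0.1,0.1,5.2],"turn": 0,"jaw": 110},{"xyz": [-0.1,0.1,5.2],"turn": 0,"jaw": 150}], "force": 20}}

```text
clock: 3.58
position: [0.5412, 0.0728, 0.1191]
ee_rot: [-0.949, -2.986, -0.003]
force: [-0.0, -0.0, 0.1]
width: 0.529
```

>>> {"op": "arm_command", "data": {"deltas": [{"xyz": [0,0,0],"turn": 0,"jaw": 230},{"xyz": [0,0,0],"turn": 0,"jaw": 230},{"xyz": [0,0,0],"turn": 0,"jaw": 230},{"xyz": [0,0,0],"turn": 0,"jaw": 230},{"xyz": [0,0,0],"turn": 0,"jaw": 230}]}}

```text
clock: 4.0
position: [0.5414, 0.0728, 0.1196]
ee_rot: [-0.949, -2.987, -0.003]
force: [-0.5, -0.4, -0.5]
width: 0.184
```

```bash
python3 -c "
from h import *
go(.541,.073,.118,2.53);s=observe();print(s['width'],s['force'],s['ft_torque'])"
```

```text
t 4.0 pos [0.5414 0.0728 0.1196] yaw 2.526 tilt 0.45 j [ 0.25  0.52 -0.66  1.85  0.38  0.92  0.37]
cm [ 0.05 -0.01  0.16] turn -0.2
0.18409634325944843 [-0.51049225 -0.4227414  -0.50597913] [ 0.01168562 -0.15339045 -0.00937302]
```

>>> {"op": "arm_command", "data": {"deltas": [{"xyz": [0,0,0],"turn": 0,"jaw": 240},{"xyz": [0,0,0],"turn": 0,"jaw": 240},{"xyz": [0,0,0],"turn": -6,"jaw": 240},{"xyz": [0,0,0],"turn": -12,"jaw": 240},{"xyz": [0,0,0],"turn": -18,"jaw": 240}]}}

```text
clock: 4.42
position: [0.5415, 0.0731, 0.1197]
ee_rot: [-0.462, -3.1, -0.006]
force: [0.4, 1.4, -3.0]
width: 0.154
```

```bash
python3 -c "
from h import *
go(.541,.073,.118,3.23);s=observe();print(s['width'],s['force'],s['ft_torque'])"
```

```text
t 4.42 pos [0.5415 0.0731 0.1197] yaw 2.845 tilt 0.44 j [ 0.3   0.54 -0.74  1.84  0.44  0.94  0.64]
cm [ 0.05 -0.02  0.17] turn -22.0
0.15410642649797915 [ 0.36347893  1.39971533 -3.04247344] [ 0.24439332 -0.356344   -0.05656497]
```

>>> {"op": "arm_command", "data": {"deltas": [{"xyz": [0,0,0],"turn": -6,"jaw": 240},{"xyz": [0,0,0],"turn": -12,"jaw": 240},{"xyz": [0,0,0],"turn": -18,"jaw": 240},{"xyz": [0,0,0],"turn": -22,"jaw": 240},{"xyz": [0,0,0],"turn": -22,"jaw": 240}]}}

```text
clock: 4.83
position: [0.5416, 0.0734, 0.1196]
ee_rot: [0.143, -3.132, -0.009]
force: [1.2, 1.9, -1.4]
width: 0.15
```

```bash
python3 -c "
from h import *
go(.541,.073,.118,3.228);s=observe();print(s['width'],s['force'],s['ft_torque'])
w=get_image('top');save(w,'t2.png',(200,125,310,240),5)"
```

```text
t 4.83 pos [0.5416 0.0734 0.1196] yaw -3.05 tilt 0.48 j [ 0.36  0.57 -0.84  1.84  0.5   0.96  0.97]
cm [ 0.06 -0.04  0.16] turn -359.7
0.15039394490681246 [ 1.16543624  1.91874682 -1.42614058] [ 0.18599551 -0.21034084  0.02403758]
```

View pics/t2.png

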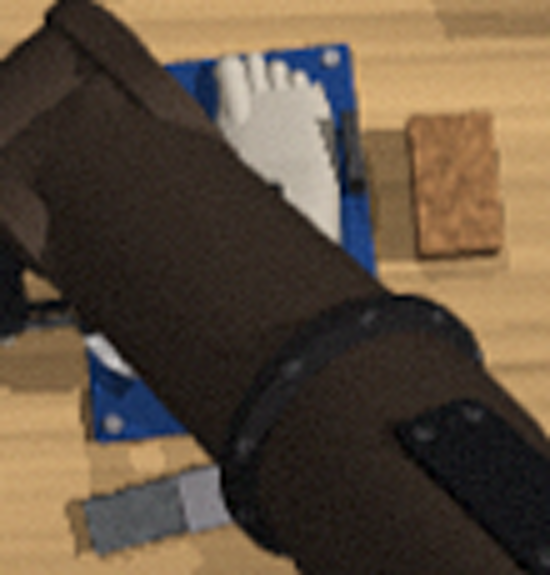

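>>> {"op": "arm_command", "data": {"deltas": [{"xyz": [0,0,0],"turn": 0,"jaw": 130},{"xyz": [0,0,0],"turn": 0,"jaw": 130},{"xyz": [0,0,0],"turn": 0,"jaw": 130},{"xyz": [0,0,0],"turn": 0,"jaw": 130},{"xyz": [0,0,-1],"turn": 0,"jaw": 130}]}}

```text
clock: 5.3
position: [0.5407, 0.0728, 0.1285]
ee_rot: [0.135, -3.13, -0.008]
force: [-1.5, -0.7, -0.7]
width: 0.46
```

>>> {"op": "arm_command", "data": {"deltas": [{"xyz": [0,0,-2],"turn": 0,"jaw": 130},{"xyz": [0,0,-5],"turn": 0,"jaw": 130},{"xyz": [0,0,-8],"turn": 0,"jaw": 130},{"xyz": [0,0,-11],"turn": 0,"jaw": 130},{"xyz": [0,0,-13],"turn": 0,"jaw": 130}]}}

```text
clock: 5.72
position: [0.5423, 0.0729, 0.2623]
ee_rot: [0.135, -3.133, -0.009]
force: [0.6, 1.9, -0.1]
width: 0.489
```

```bash
python3 -c "
from h import *
w=get_image('wrist');save(w,'w3.png')
go(.549,-.0217,.23,-3.05);s=observe();print(s['width'])
import pickle
pickle.dump(w,open('w3.pkl','wb'))
K=w['camera_matrix'];v,u=np.mgrid[60:340,150:370];d=w['depth'][60:340,150:370]
P=np.stack([(u-K[0,2])/K[0,0]*d,-(v-K[1,2])/K[1,1]*d,-d,np.ones_like(d)],-1)@w['cam_to_world'].T
m=(P[...,2]>.138)&(P[...,2]<.152)&(np.hypot(P[...,0]-.541,P[...,1]-.073)<.03)
Q=P[m][:,:2];print(m.sum(),cv2.minAreaRect((Q*1000).astype(np.float32)))
m=(P[...,2]>.165)&(P[...,2]<.175)&(np.hypot(P[...,0]-.549,P[...,1]+.0217)<.02)
Q=P[m][:,:2];print(m.sum(),cv2.minEnclosingCircle((Q*1000).astype(np.float32)) if m.sum() else 0)
"
```

```text
t 5.77 pos [0.5437 0.0736 0.2653] yaw -3.055 tilt 0.36 j [ 0.44  0.43 -0.93  1.65  0.35  1.24  1.09]
cm [ 0.29 -9.56  3.47] turn -0.3
0.49085801195572976
607 ((539.7599487304688, 73.46298217773438), (45.237483978271484, 13.670470237731934), 4.706192493438721)
302 ((547.967041015625, -20.8658390045166), 9.753277778625488)
```

View pics/w3.png

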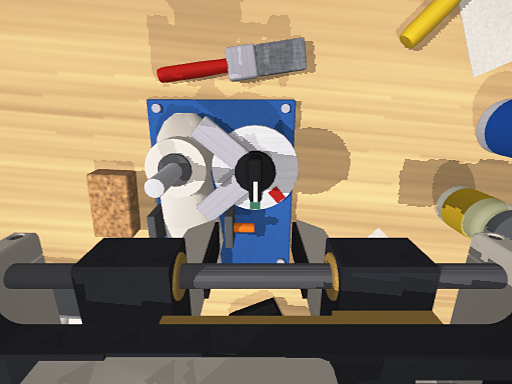

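>>> {"op": "arm_command", "data": {"deltas": [{"xyz": [0.1,-3,0],"turn": 0,"jaw": 130},{"xyz": [0.2,-6.5,1],"turn": 0,"jaw": 130},{"xyz": [0.3,-9,2],"turn": 0,"jaw": 130},{"xyz": [0.3,-9.5,3],"turn": 0,"jaw": 130},{"xyz": [0.3,-9.5,4],"turn": 0,"jaw": 130}]}}

```text
clock: 6.18
position: [0.5488, -0.0237, 0.2243]
ee_rot: [0.128, -3.137, -0.008]
force: [0.4, -0.3, 0.2]
width: 0.487
```

```bash
python3 -c "
from h import *
w=get_image('wrist');save(w,'w4.png')
go(.5485,-.0213,.131);s=observe();print(s['width'],s['force'])"
```

```text
t 6.23 pos [ 0.5478 -0.0219  0.2225] yaw -3.057 tilt 0.43 j [ 0.59  0.46 -0.9   1.71  0.38  1.16  1.24]
cm [-0.11 -0.01  9.15] turn None
0.4908418740362412 [-0.77267876  0.30447707 -1.60308648]
```

View pics/w4.png

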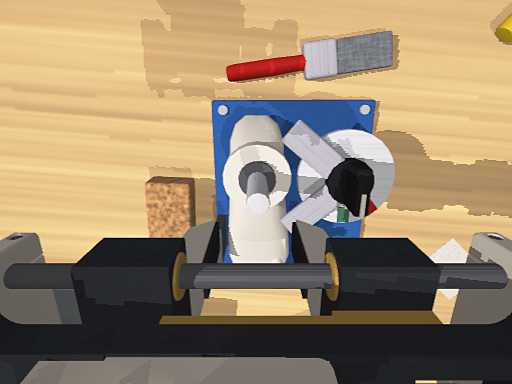

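>>> {"op": "arm_command", "data": {"deltas": [{"xyz": [-0.1,0,2.5],"turn": 0,"jaw": 130},{"xyz": [-0.1,0,5],"turn": 0,"jaw": 130},{"xyz": [-0.1,0,7.5],"turn": 0,"jaw": 130},{"xyz": [-0.1,0,9],"turn": 0,"jaw": 130},{"xyz": [-0.1,0,9.1],"turn": 0,"jaw": 130}], "force": 10}}

```text
clock: 6.65
position: [0.5464, -0.0195, 0.129]
ee_rot: [0.136, -3.13, -0.012]
force: [-0.3, -0.9, -0.6]
width: 0.488
```

```bash
python3 -c "
from h import *
go(.5485,-.0213,.131);s=observe();print(s['width'],s['force'])"
```

```text
t 6.65 pos [ 0.5464 -0.0195  0.129 ] yaw -3.055 tilt 0.64 j [ 0.53  0.56 -0.84  1.82  0.48  0.98  1.15]
cm [-0.19 -0.2  -0.2 ] turn None
0.48786684431284394 [-0.30654882 -0.92887377 -0.62255345]
```

>>> {"op": "arm_command", "data": {"deltas": [{"xyz": [-0.2,-0.2,-0.2],"turn": 0,"jaw": 130},{"xyz": [-0.2,-0.2,-0.2],"turn": 0,"jaw": 150},{"xyz": [-0.2,-0.2,-0.2],"turn": 0,"jaw": 150}]}}

```text
clock: 6.9
position: [0.5496, -0.0204, 0.1324]
ee_rot: [0.137, -3.132, -0.012]
force: [0.4, 0.8, -0.2]
width: 0.422
```

```bash
python3 -c "
from h import *
go(.5485,-.0213,.131)
w=get_image('wrist');save(w,'w5.png',(150,150,370,315),3.6)
go(.5485,-.0213,.131)
s=observe();print(s['width'],s['force'])"
```

```text
t 6.9 pos [ 0.5496 -0.0204  0.1324] yaw -3.054 tilt 0.57 j [ 0.53  0.56 -0.84  1.82  0.48  0.99  1.16]
cm [ 0.11 -0.08  0.14] turn None
t 6.95 pos [ 0.5495 -0.0208  0.1324] yaw -3.054 tilt 0.56 j [ 0.54  0.56 -0.84  1.82  0.48  0.99  1.15]
cm [ 0.1  -0.05  0.14] turn None
0.42034565122604495 [ 0.97522185 -0.30563644  0.08603465]
```

View pics/w5.png

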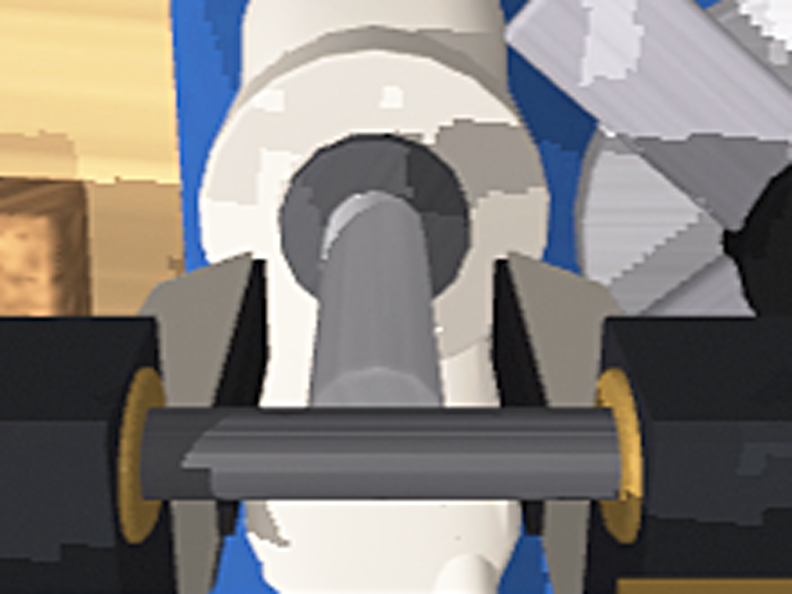

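>>> {"op": "arm_command", "data": {"deltas": [{"xyz": [0.1,0,0.1],"turn": 0,"jaw": 190},{"xyz": [0.1,0,0.1],"turn": 0,"jaw": 190},{"xyz": [0.1,0,0.1],"turn": 0,"jaw": 215},{"xyz": [0.1,0,0.1],"turn": 0,"jaw": 215},{"xyz": [0.1,0,0.1],"turn": 0,"jaw": 215}], "force": 15}}

```text
clock: 7.37
position: [0.5486, -0.0209, 0.1317]
ee_rot: [0.137, -3.133, -0.011]
force: [-0.5, -0.8, 4.2]
width: 0.213
```

>>> {"op": "arm_command", "data": {"deltas": [{"xyz": [0,0,0],"turn": 0,"jaw": 220},{"xyz": [0,0,0],"turn": 0,"jaw": 220}]}}

```text
clock: 7.53
position: [0.5486, -0.0209, 0.1317]
ee_rot: [0.136, -3.133, -0.011]
force: [0.2, -0.5, 1.5]
width: 0.21
```

```bash
python3 -c "
from h import *
go(.5485,-.0213,.131)
s=observe();print(s['width'],s['force'],s['ft_torque'])"
```

```text
t 7.53 pos [ 0.5486 -0.0209  0.1317] yaw -3.055 tilt 0.53 j [ 0.54  0.56 -0.84  1.82  0.48  0.99  1.15]
cm [ 0.02 -0.04  0.07] turn None
0.2096263981684008 [ 0.15766157 -0.52751075  1.47079302] [ 0.03255046 -0.08709061 -0.06922306]
```

```bash
python3 -c "
from h import *
go(.5486,-.0209,.1737)"
```

```text
t 7.53 pos [ 0.5486 -0.0209  0.1317] yaw -3.055 tilt 0.53 j [ 0.54  0.56 -0.84  1.82  0.48  0.99  1.15]
cm [ 0.03  0.03 -4.2 ] turn None
```

>>> {"op": "arm_command", "data": {"deltas": [{"xyz": [0,0,-0.1],"turn": 0,"jaw": 220},{"xyz": [0,0,-0.3],"turn": 0,"jaw": 220},{"xyz": [0,0,-0.5],"turn": 0,"jaw": 220},{"xyz": [0,0,-0.7],"turn": 0,"jaw": 220},{"xyz": [0,0,-0.8],"turn": 0,"jaw": 220}]}}

```text
clock: 7.95
position: [0.5487, -0.021, 0.1399]
ee_rot: [0.136, -3.133, -0.011]
force: [-0.3, -0.1, -1.7]
width: 0.213
```

```bash
python3 -c "
from h import *
go(.5486,-.0209,.1737)
s=observe();print(s['width'],s['force'],s['ft_torque'])"
```

```text
t 7.95 pos [ 0.5487 -0.021   0.1399] yaw -3.055 tilt 0.53 j [ 0.54  0.55 -0.85  1.81  0.47  1.    1.16]
cm [ 0.03  0.04 -3.38] turn None
0.21307444048255372 [-0.30158802 -0.07359311 -1.68476911] [-0.02512261 -0.19255381 -0.00454069]
```

>>> {"op": "arm_command", "data": {"deltas": [{"xyz": [0,0,-0.2],"turn": 0,"jaw": 220},{"xyz": [0,0,-0.5],"turn": 0,"jaw": 220},{"xyz": [0.01,0.01,-0.8],"turn": 0,"jaw": 220},{"xyz": [0.01,0.01,-1.1],"turn": 0,"jaw": 220},{"xyz": [0.01,0.01,-1.3],"turn": 0,"jaw": 220}]}}

```text
clock: 8.37
position: [0.5488, -0.021, 0.1534]
ee_rot: [0.136, -3.133, -0.011]
force: [-0.3, 0.3, -3.1]
width: 0.211
```

```bash
python3 -c "
from h import *
go(.5486,-.0209,.1737)
w=get_image('side');save(w,'s5.png',(220,155,325,240),7)
w=get_image('wrist');save(w,'w6.png',(150,100,370,265),3.6)
s=observe();print(s['width'],s['force'],s['ft_torque'])"
```

```text
t 8.37 pos [ 0.5488 -0.021   0.1534] yaw -3.055 tilt 0.51 j [ 0.55  0.54 -0.86  1.8   0.46  1.03  1.18]
cm [ 0.03  0.03 -2.02] turn None
0.2102742513948787 [-0.37371585 -0.39766687 -1.77732278] [-0.05406327 -0.11686643 -0.01218037]
```

View pics/s5.png

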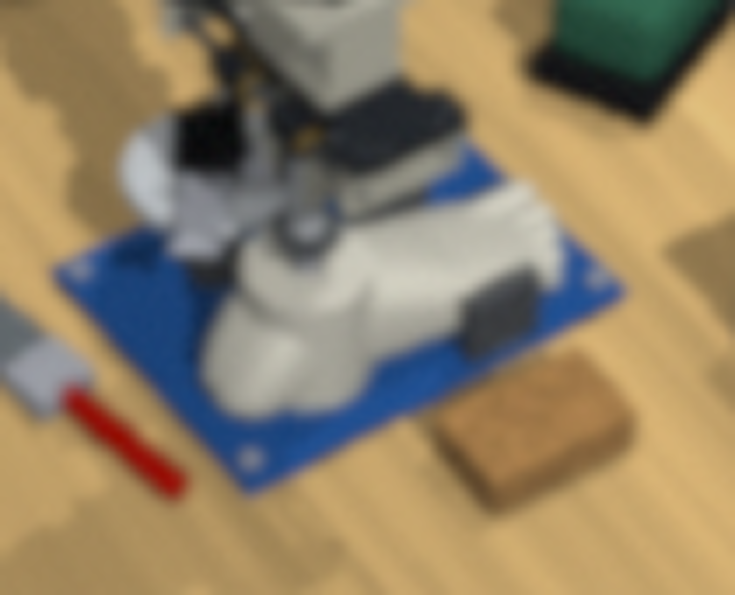

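View pics/w6.png

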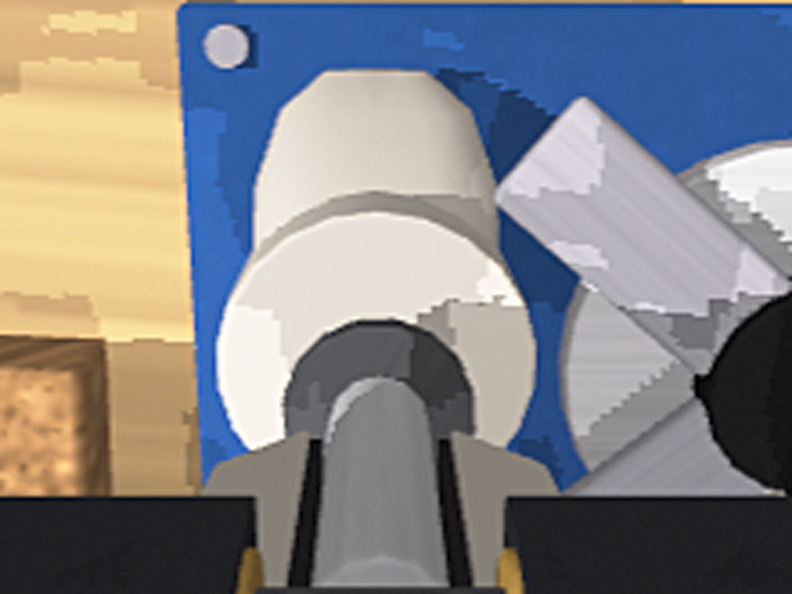

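Side view shows the collar (305,235 in the crop) raised clear of the ankle with steel shank visible under it; the wrist view shows the rod still centred in the fingers, forces small. Continuing up.

>>> {"op": "arm_command", "data": {"deltas": [{"xyz": [0,0,-0.2],"turn": 0,"jaw": 220},{"xyz": [0,0,-0.5],"turn": 0,"jaw": 220},{"xyz": [0.01,0.01,-0.8],"turn": 0,"jaw": 220},{"xyz": [0.01,0.01,-1.1],"turn": 0,"jaw": 220},{"xyz": [0.02,0.02,-1.3],"turn": 0,"jaw": 220}]}}

```text
clock: 8.88
position: [0.5488, -0.0209, 0.1669]
ee_rot: [0.136, -3.134, -0.011]
force: [0.3, -1.0, -2.7]
width: 0.215
```

>>> {"op": "arm_command", "data": {"deltas": [{"xyz": [0,0,-0.2],"turn": 0,"jaw": 220},{"xyz": [0,0,-0.4],"turn": 0,"jaw": 220},{"xyz": [0.01,0.01,-0.6],"turn": 0,"jaw": 220},{"xyz": [0.01,0.01,-0.7],"turn": 0,"jaw": 220},{"xyz": [0.01,0.01,-0.7],"turn": 0,"jaw": 220}]}}

```text
clock: 9.3
position: [0.5488, -0.0209, 0.1741]
ee_rot: [0.136, -3.134, -0.011]
force: [0.1, -0.8, -2.4]
width: 0.215
```

```bash
python3 -c "
from h import *
import pickle
go(.5486,-.0209,.1747)
w=get_image('side');save(w,'s6.png',(240,170,300,220),12);pickle.dump(w,open('s6.pkl','wb'))
w=get_image('wrist');save(w,'w7.png',(150,100,370,265),3.6);pickle.dump(w,open('w7.pkl','wb'))
s=observe();print(s['width'],s['force'],s['ft_torque'])"
```

```text
t 9.3 pos [ 0.5488 -0.0209  0.1741] yaw -3.055 tilt 0.48 j [ 0.56  0.51 -0.87  1.77  0.43  1.07  1.2 ]
cm [ 0.02  0.   -0.06] turn None
0.21198103194035767 [-0.31033409  0.24829604 -1.71137784] [-0.12423595 -0.08787322 -0.01339578]
```

View pics/s6.png

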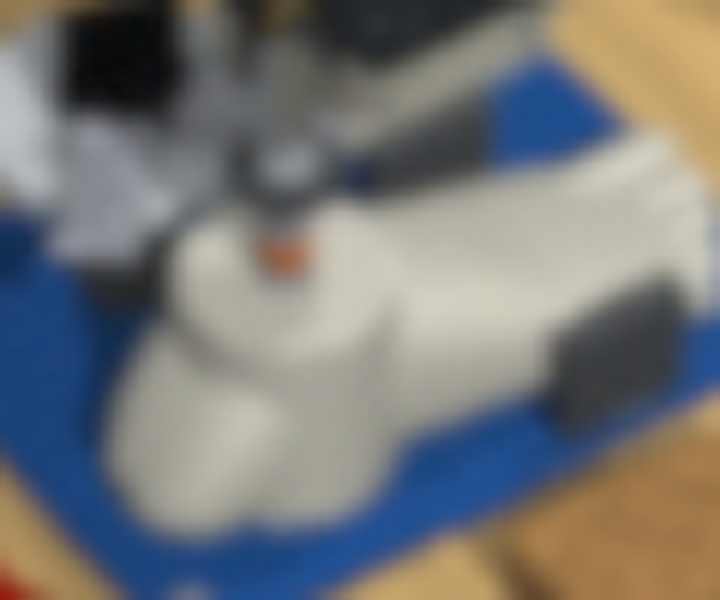

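View pics/w7.png

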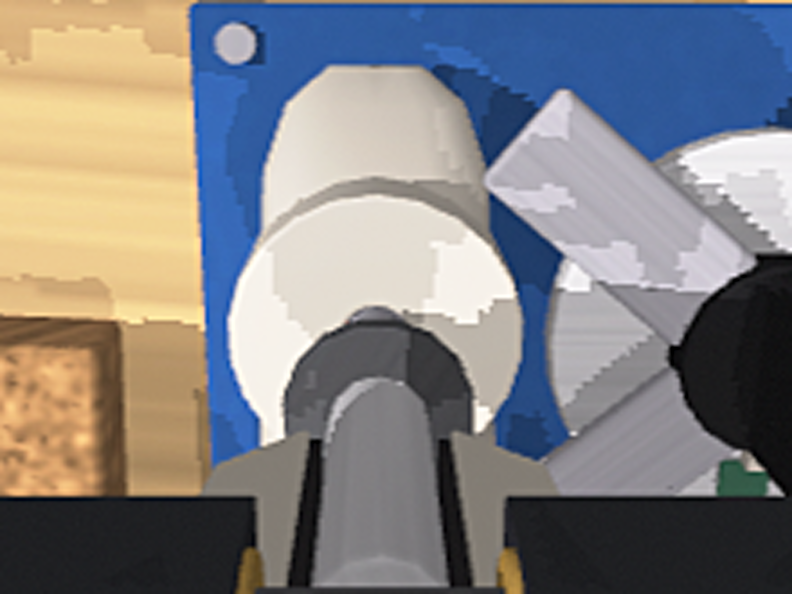

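The orange band shows in full at crop (285,255) in the side view. Bare steel is visible below it at (290,290), with no red. The wrist view shows the rod unmoved in the fingers and the pointer on green. Next I'll hold still.

>>> {"op": "arm_command", "data": {"deltas": [{"xyz": [0,0,0],"turn": 0,"jaw": 220},{"xyz": [0,0,0],"turn": 0,"jaw": 220},{"xyz": [0,0,0],"turn": 0,"jaw": 220},{"xyz": [0,0,0],"turn": 0,"jaw": 220},{"xyz": [0,0,0],"turn": 0,"jaw": 220}]}}

```text
clock: 9.82
position: [0.5487, -0.0209, 0.1738]
ee_rot: [0.136, -3.134, -0.011]
force: [0.9, -1.2, -2.3]
width: 0.214
```

```bash
python3 -c "
from h import *
go(.5488,-.0209,.1741)
s=observe();print(s['width'],s['force'],s['ft_torque'],abs(s['dq']).max())
w=get_image('wrist')
K=w['camera_matrix'];v,u=np.mgrid[60:240,150:400];d=w['depth'][60:240,150:400]
P=np.stack([(u-K[0,2])/K[0,0]*d,-(v-K[1,2])/K[1,1]*d,-d,np.ones_like(d)],-1)@w['cam_to_world'].T
m=(np.hypot(P[...,0]-.549,P[...,1]+.0213)<.018)&(np.hypot(P[...,0]-.549,P[...,1]+.0213)>.013)&(P[...,2]<.16)
print('collar top',m.sum(),np.median(P[m][:,2]))
m=(P[...,2]>.138)&(P[...,2]<.152)&(np.hypot(P[...,0]-.541,P[...,1]-.073)<.03)
print(m.sum(),cv2.minAreaRect((P[m][:,:2]*1000).astype(np.float32)))
"
```

```text
t 9.82 pos [ 0.5487 -0.0209  0.1738] yaw -3.055 tilt 0.49 j [ 0.56  0.51 -0.87  1.77  0.43  1.07  1.2 ]
cm [-0.01  0.   -0.03] turn None
0.21406593843855426 [ 0.93382635 -1.22564923 -2.28426375] [-0.08271636 -0.15581533  0.02008894] 0.0017536241411701713
collar top 784 0.1440637651671872
1269 ((538.4304809570312, 72.5339584350586), (43.03432083129883, 14.32753849029541), 5.085733413696289)
```

```bash
python3 -c "
from h import *
print(sign_off())"
```

```text
the job is handed in; nothing more can be done
None
```

I turned the dial from its red mark to green, let go of it, and drew the rod straight up in small steps. I handed the job in at about 9.9 s on the robot's clock, with the rod held still about 42–43 mm above the ankle.

My last checks, all before hand-in, agreed with each other:
- **Height:** the top of the collar measured 0.144 m, which puts its underside about 43 mm above the ankle. The gripper's travel gave about 42 mm.
- **Bands:** the side view showed the whole orange band with bare steel below it and no red.
- **Dial:** the bar lay at 5.1° against the jig's roughly 4.9°, so it was on green. The pointer was on the mark.
- **Forces and stillness:** sideways force at the wrist was about 1.5 N or less, with about 2 N of vertical load. The joints were practically still.

No check failed. The exact grip force and the contact force between rod and jig can't be measured directly here. I set the grip to 15 N, and the jaws held their width on the rod throughout the lift. I saw no sign of binding. I had no contact with any bystander that I saw, though I didn't measure them again at the end.

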